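# Change hooks on the fold-away rack

### The job

The serving paddle hangs on the right-hand hook of the little wooden rack, sticking out beside the chopping board where it is in the way. Swing the folded left-hand hook fully out, hang the paddle on it gently, then fold the emptied right-hand hook back flat, past its catch until it bears on its rubber buffer. Feel for the stops and do not force the hooks against them, and leave the glass, jars and mill where they are.

Things in the scene. Friction and masses are not known exactly. Their poses are not given: they have to be found in the camera images.
- rack: wooden rack, fixed: upright panel 244 mm wide, 18 thick, 262 tall on a foot 270 wide. Origin: on the worktop under the panel's middle; its -x is the panel's front, towards the robot, +y its left. In front are two steel folding hooks on upright pins, 75 mm left and right of the middle, 27 mm ahead of the origin, arms level at 235 mm height. 38 mm outwards of each pin is the catch for the folded arm: nib below, buffer behind
- hook_l (a joint): left hook's hinge: near 0 = folded flat, free end pointing left (+y of the rack); grows as it swings out to the robot, counter-clockwise from above; 1.571 = fully out, square to the panel, at its stop (bends 0.01 rad at its limit, 25 N at 70 mm out). Stiff (2.5 N there), stays where left. Folding it, a sprung nib resists somewhere below 0.4 rad (5 N there), clicks past, then the arm must be pressed on until it bears on its buffer
- hook_r (a joint): right hook's hinge: near 0 = folded flat, free end pointing right (-y of the rack); grows as it swings out to the robot, clockwise from above; 1.571 = fully out, square to the panel, at its stop (bends 0.01 rad at its limit, 25 N at 70 mm out). Stiff (2.5 N there), stays where left. Folding it, a sprung nib resists somewhere below 0.4 rad (5 N there), clicks past, then the arm must be pressed on until it bears on its buffer
- buffer_l (a joint): squeeze (m) of the left hook's rubber buffer, under 1 mm, which stops the folded arm 38 mm from the pivot; hard. Nib and buffer sit on one block that the fitter has set in or out, here so that the arm starts at 0
- buffer_r (a joint): squeeze (m) of the right hook's rubber buffer, under 1 mm, which stops the folded arm 38 mm from the pivot; hard. Nib and buffer sit on one block that the fitter has set in or out, so that the arm comes home anywhere between -0.12 and 0.12 rad: the setting can only be felt. Limit 25 N on it, about 13 N at 70 mm out
- hook_l_pivot (a point): left hook: point on its hinge axis at the height of the arm's centre line. Turns with the hook: its own +y runs along the arm to the free end, z up. The arm is a round steel bar, 9 mm thick, 88 mm from hinge axis to tip. Folded, its last 40 mm stand free beyond the panel's edge and can be reached from behind
- hook_r_pivot (a point): right hook, which starts swung out with the paddle on it: the same point and bar, mirrored, so its own -y runs along the arm to the free end
- hook_l_tip (a point): left hook: centre line of the arm at its free end, 88 mm from the hinge axis. Here a lip, 9 mm thick, turns up to 16.5 mm above the arm's centre line (12 mm above the arm's top)
- hook_r_tip (a point): right hook: the same point and lip
- paddle_slot (a point): middle of the upper edge of the slot in the paddle's handle; this edge rests on the hook's arm. z up to the handle's top, x through the paddle's thickness, y across. Handle 38 mm wide (y), slot through it 16 mm wide, reaching 30 mm down from here; 14 mm of wood above. The handle is plain to 44 mm below this point. On its way off or on, this point must be 17 to 25 mm above the arm's centre line at the lip
- paddle_mid (a point): centre of the light wooden serving paddle, 104 mm wide, 12 thick, 179 tall as it hangs, 0.1 to 0.21 kg; 75.5 mm below paddle_slot, same axes
- tumbler: clear drinking glass, 80 mm across, 88 mm tall; bystander, loose, origin at the middle of its base
- salt_mill: dark wooden mill, 58 mm across, 170 mm tall; bystander, loose, origin at the middle of its base
- jam: jar with a white lid, 72 mm across, 102 mm tall; bystander, loose, origin at the middle of its base
- spice_1: small jar with a green lid, 46 mm across, 106 mm tall; bystander, loose, origin at the middle of its base
There are look-alikes about, which are no part of the job. Of the things that look like the part that bears paddle_slot, the smaller one is meant.

How it is judged (in metres and radians):
On the way, in this order (a step that is already met when the one before it is completed fails the run):
1. the left hook is swung fully out (value of joint hook_l above 1.48 rad), for 0.2 s.
2. the paddle hangs on the left hook, let go (y of paddle_slot in the frame of hook_l_pivot between 0.015 and 0.084 m and x of paddle_slot in the frame of hook_l_pivot between -0.01 and 0.01 m and z of paddle_slot in the frame of hook_l_pivot between 0 and 0.01 m and contact force between paddle and hook_l above 0.4 N and contact force between paddle and the fingers below 0.05 N and angle between paddle_slot's own z axis and vertical below 0.2 rad), for 0.3 s.
3. the emptied right hook is folded home (contact force between hook_r and buffer_r above 1 N and value of joint hook_r below 0.2 rad), for 0.2 s.
At the end, for the whole second after the job is handed in: the left hook is fully out (within 0.1 rad of square to the panel); the paddle hangs upright (within 0.2 rad) by its slot on the left hook's arm between hinge and lip, let go and still; the right hook is folded home: past its nib and bearing on its buffer with more than 1 N (all of step 2 and all of step 3 and value of joint hook_l above 1.47 rad and linear speed of paddle below 0.05 m/s); the robot touches nothing.
It fails at once if a folded hook is pressed on its buffer with more than 25 N (contact force between hook_l and buffer_l above 25 N or contact force between hook_r and buffer_r above 25 N).
It fails at once if the left hook is forced past its open stop (some 25 N at its end) (value of joint hook_l above 1.582 rad).
It fails at once if the paddle is set down on the left hook with more than 30 N (contact force between paddle and hook_l above 30 N).
It fails at once if the paddle is dropped onto the worktop (height (world z) of paddle_slot below 0.15 m).
It fails at once if a bystander is shifted by more than 20 mm (distance of any of tumbler, salt_mill, jam, spice_1 from where it was at the start of the episode above 0.02 m).
It also fails if it takes over 72 s, if anything falls off the work surface, if the arm or the gripper's body presses on something with over 40 N, if the wrist force passes 120 N, or if a joint passes its speed limit or range.

### The arm

A 6-joint arm with a two-finger parallel gripper is mounted at the origin on a cart in front of the work surface, level with it; the furniture and walls round the work are solid. World frame = base frame: x ahead of the robot, y to its left, z up, the work surface at z = 0. Lengths are in mm, angles in rad, forces in N, time in s.
With the tool pointing down it reaches from about 300 to 875 mm from the base axis. Payload 6.4 kg.
Tool frame: the origin (TCP) lies at the very end of the fingers, on their centre line; the grasp point (between the pads) lies bot.pinch_z behind it (bot.pinch_z is the distance from the TCP to the grasp point, in mm); z points along the fingers, x is the direction in which the jaws open and shut, and the axes are right-handed (so a half turn about z gives the same grasp; the last joint's range is limited). The gripper opens to 85 mm and grips with 20 to 120 N. Pads are 22 mm wide; open, the fingers measure 114 mm over their backs; the gripper's body (76 mm by 85 mm) begins 54 mm behind the grasp point. The pads swing forward as they close: fully open they stand 13 mm farther back than shut.
Start: joints at [0.975, 0.181, 1.607, -0, 1.354, -0.206], TCP at [218.492, 531.886, 231.288] pointing down, gripper open.
Joint ranges: [-2.99, 2.99], [-0.89, 2.07], [0.3, 2.58], [-1.14, 4.28], [0, 2.63], [-3.12, 3.12]. Speed limits (rad/s): [2.57, 2.57, 3.01, 3.14, 3.14, 3.14].

### API

Orientations are given as a 3x3 rotation matrix whose columns are the frame's x, y, z axes.
In Python, from rig import bot gives the robot as it stands.
- The arm moves only by the tool carry_out, never from a script. Its argument "targets" is a list that holds one entry, the list of rows, each a list of 4 numbers: the shift along the world's x, y, z scaled (see below), then the turn about the world's z scaled (see below). In form: [[[x, y, z, spin], ...]]. A call has 1 to 8 rows; each row is the pose to reach, as a shift and turn from the pose commanded when the call began; what a row does not reach only later rows make up. The controller multiplies each number of a shift by 0.15 m and each number of a turn by 45 degrees. A row lasts 1/12 s, in which the tool goes at most 41.7 mm and 7.16 degrees, less where a joint would pass 70% of its speed; a pose out of reach is approached as far as the arm can. A call with a number of a shift or a turn outside -1 to 1 is refused whole. A call with a gripper value outside its range is refused whole. "gripper" is the opening, from 0 (shut) to 1 (fully open), set as the call begins (left out, the last holds). The fingers move at their own pace and stop on an object; "grip_force" is the grip in N (left out, the last holds). Time passes only in rows, so rows that repeat a pose let the fingers close. It gives the time, the measured TCP pose, the force and the opening at its end, in the units of the state.
- bot.state(): the state, without advancing time (a new reading comes with each control period).
- bot.capture(name): name is "scene" or "side" or "wrist"; returns the picture (384x512x3 uint8, red, green, blue); there is no depth.
- bot.camera_params(name): a dict with "fx", "fy", "cx", "cy" (pixels), "world_to_cam" (4x4, takes a point from world to camera coordinates). Camera axes: x right, y down, z forward; pixel columns grow to the right and rows downward; lengths in mm; the calibration is good to about 2 mm. The wrist camera is an equidistant fisheye: a pixel r from the principal point sees the ray r / f radians off the axis. A picture is of the moment at which its call begins: read the wrist's pose just before it. camera_params takes no time and is no camera call; for the wrist camera it gives the pose at the moment of the call.
- bot.hand_in(): hands the job in, once; it reports no verdict.
The state is a dict: "time": time; "joint_positions": joint angles; "qd": joint speeds; "joint_torque": joint torques, N m; "tool_pos": TCP position; "orientation": TCP orientation; "wrist_force": force on the tool from outside, world axes, zero at the start; "torque": the same for the moment, N m; "finger_gap": finger opening in mm.
Only numpy, scipy, OpenCV 4.12 (cv2) and the standard library are available. Lean on these libraries where they do the work, as an engineer would, in place of code of your own. Each camera call takes 0.05 s, during which the arm holds its last target. There are 200 camera calls.

## Working session

There is one attempt and no reset: what is moved stays moved. The work goes in short steps, Python scripts to look and compute and a tool call to move; the robot and the scene stay as the last step left them, time stands still between calls to the robot, and variables do not carry over. Pictures are saved under pics/ and viewed, about 8 in all and at most 12, crops included, and the job is handed in when it is done.

Besides the shell and the picture viewer there is one more tool, called after "Call:" as name(argument=value, ...), one argument or row to a line, values as JSON. carry_out: Moves the arm, as the interface text tells. Shifts and turns lie within -1 to 1; 1 stands for 0.15 m of shift or 45 degrees of turn. Its arguments: {"type":"object","properties":{"targets":{"type":"array"},"gripper":{"type":"number"},"grip_force":{"type":"number"}},"required":["targets"]}

```bash
mkdir -p pics; ls
python3 - <<'E'
from rig import bot
import cv2,numpy as np
s=bot.state();print({k:np.round(v,3).tolist() for k,v in s.items()},bot.pinch_z)
for n in("scene","side"):
    p=bot.camera_params(n);print(n,p)
    cv2.imwrite(f"pics/{n}0.png",cv2.resize(bot.capture(n)[:,:,::-1],(800,600),interpolation=cv2.INTER_CUBIC))
E
```

```text
pics
{'time': 0.0, 'joint_positions': [0.975, 0.182, 1.608, -0.0, 1.354, -0.206], 'qd': [-0.001, -0.001, 0.0, 0.001, -0.002, 0.001], 'joint_torque': [-0.0, -44.488, -35.133, -0.0, 0.009, 0.0], 'tool_pos': [218.16, 531.429, 230.396], 'orientation': [[0.38, 0.925, -0.001], [0.925, -0.38, -0.001], [-0.002, -0.0, -1.0]], 'wrist_force': [0.616, 0.778, -0.783], 'torque': [0.002, 0.028, 0.03], 'finger_gap': 85.381} 18.700000000000003
scene {'fx': 456.5449318152417, 'fy': 456.5449318152417, 'cx': 253.05197034033026, 'cy': 190.35558726038704, 'world_to_cam': array([[ 7.76404474e-01, -6.30231096e-01, -2.20410588e-03,
        -3.77817244e+02],
       [-4.36312660e-01, -5.34979103e-01, -7.23483671e-01,
         4.70467429e+02],
       [ 4.54782756e-01,  5.62677639e-01, -6.90337975e-01,
         8.04016165e+02],
       [ 0.00000000e+00,  0.00000000e+00,  0.00000000e+00,
         1.00000000e+00]])}
side {'fx': 470.8003442579536, 'fy': 470.8003442579536, 'cx': 252.16417675673566, 'cy': 188.4072988732201, 'world_to_cam': array([[ 8.91238136e-01, -4.53319483e-01,  1.40011437e-02,
        -4.58003754e+02],
       [-1.97202943e-01, -4.15136800e-01, -8.88128615e-01,
         3.06681470e+02],
       [ 4.08418394e-01,  7.88773024e-01, -4.59381684e-01,
         1.05156336e+03],
       [ 0.00000000e+00,  0.00000000e+00,  0.00000000e+00,
         1.00000000e+00]])}
```

View pics/scene0.png

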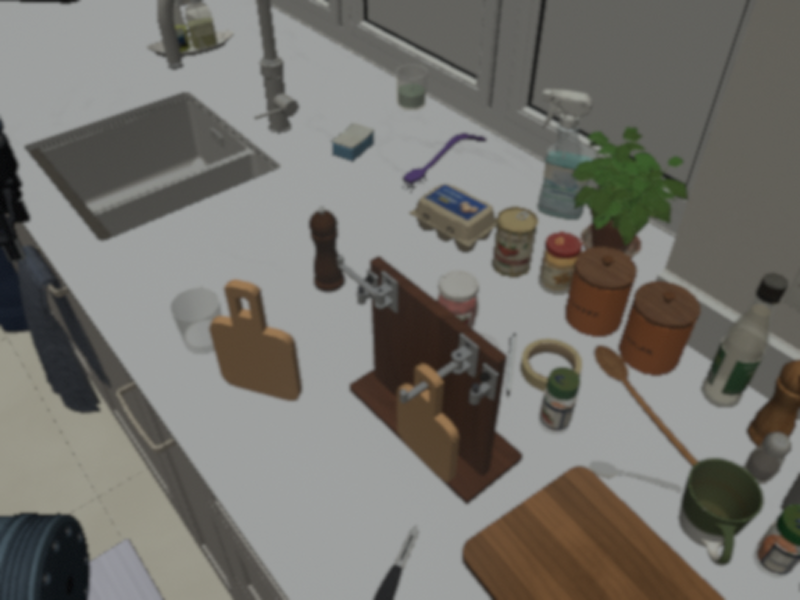

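View pics/side0.png

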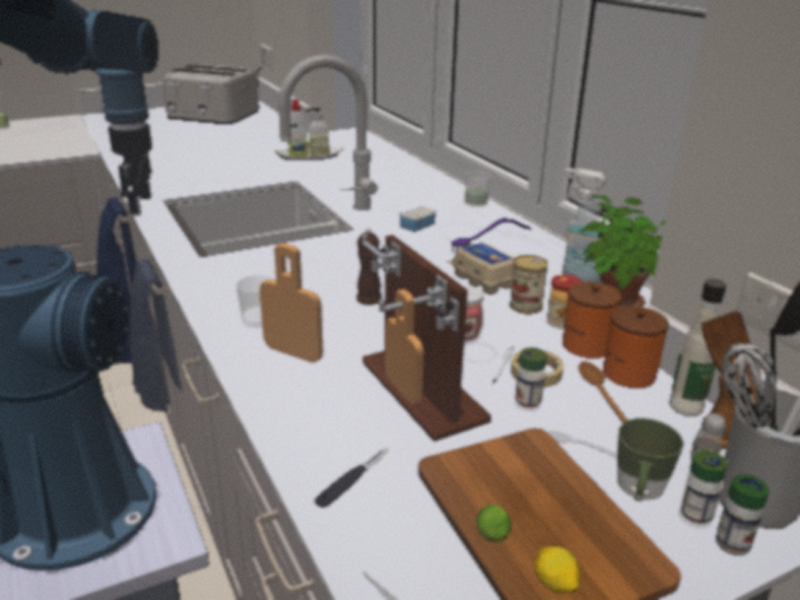

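The scene shows the rack with its panel top running from about (375,262) to (503,360). The right hook carries the paddle, tip at about (406,394), and the folded left hook's tip is at about (341,259). The larger look-alike paddle stands at about (255,340), beside the glass. Next I'll take one combined crop to measure the rack.

Run:
```python
from rig import bot
import cv2,numpy as np
a=bot.capture("scene")[:,:,::-1];b=bot.capture("side")[:,:,::-1]
ca=a[155:325,212:340];cb=b[140:280,225:325]
A=cv2.resize(ca,None,fx=3.5,fy=3.5,interpolation=cv2.INTER_CUBIC);B=cv2.resize(cb,None,fx=3.5,fy=3.5,interpolation=cv2.INTER_CUBIC)
c=np.zeros((600,800,3),np.uint8);c[:595,:448]=A[:595];c[:490,450:800]=B
cv2.imwrite("pics/crop1.png",c)
```

```text
(no output)
```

View pics/crop1.png

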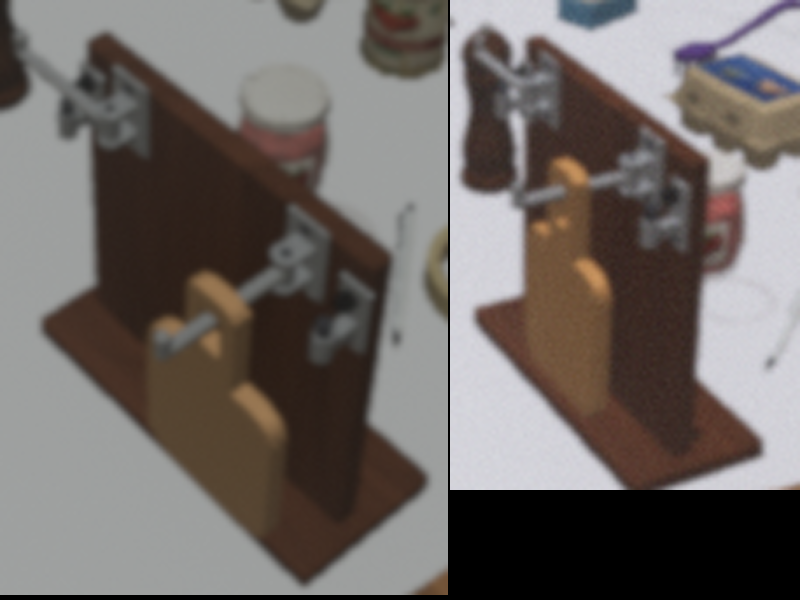

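```bash
cat > h.py <<'E'
from rig import bot
import cv2,numpy as np
from scipy.optimize import least_squares
def proj(n,P):
    p=bot.camera_params(n);P=np.atleast_2d(P)
    c=P@p["world_to_cam"][:3,:3].T+p["world_to_cam"][:3,3]
    return np.c_[p["fx"]*c[:,0]/c[:,2]+p["cx"],p["fy"]*c[:,1]/c[:,2]+p["cy"]]
def tri(us,ud):
    f=lambda X:np.r_[(proj("scene",X)-us)[0],(proj("side",X)-ud)[0]]
    r=least_squares(f,[500,0,150]);return r.x,np.abs(r.fun).max()
S=lambda u:np.array(u)/3.5+[212,155]
D=lambda u:(np.array(u)-[450,0])/3.5+[225,140]
def R2W(q,P):
    x,y,a=q[:3];P=np.atleast_2d(P);c,s=np.cos(a),np.sin(a)
    return np.c_[x+c*P[:,0]-s*P[:,1],y+s*P[:,0]+c*P[:,1],P[:,2]]
E
cat > fit.py <<'E'
from h import *
obs=[("scene",(-9,122,262),S((92,42))),("scene",(9,122,262),S((105,33))),("scene",(-9,-122,262),S((380,268))),("scene",(9,-122,262),S((390,254))),
("side",(-9,122,262),D((527,45))),("side",(9,-122,262),D((708,160))),("side",(-9,-122,262),D((697,172)))]
foot=[("scene",'f',135,S((42,330))),("scene",'f',-135,S((305,583))),("scene",'b',-135,S((427,487))),("side",'f',135,D((478,318))),("side",'f',-135,D((638,488))),("side",'b',-135,D((760,452)))]
def f(q):
    r=[proj(n,R2W(q,P))[0]-u for n,P,u in obs]
    r+=[proj(n,R2W(q,(-q[3] if k=='f' else q[4],y,0)))[0]-u for n,k,y,u in foot]
    return np.ravel(r)
r=least_squares(f,[500,0,0,40,40],x_scale=[10,10,.1,10,10]);print(r.x.round(3));print(r.fun.reshape(-1,2).round(1).tolist())
q=r.x
Ti=lambda X:R2W([0,0,-q[2]],np.atleast_2d(X)-[q[0],q[1],0])[0].round(1)
for nm,a,b in [("rtip",(163,352),(521,196)),("rpiv",(292,250),(640,168)),("ltip",(20,46),(480,38)),("lpiv",(122,103),(549,82))]:
    X,e=tri(S(a),D(b));print(nm,X.round(1),e.round(2),"rack",Ti(X))
for nm,P in [("ltip",(-27,75+88,235)),("lpiv",(-27,75,235)),("rpiv",(-27,-75,235)),("rtip_out",(-115,-75,235)),("lout",(-115,75,235))]:
    w=R2W(q,P);print(nm,w.round(1),((proj("scene",w)-[212,155])*3.5).round(),((proj("side",w)-[225,140])*3.5+[450,0]).round())
E
python3 fit.py
```

```text
[5.81051e+02 3.74030e+01 1.90000e-02 4.36920e+01 6.50670e+01]
[[-2.3, -1.5], [0.5, -2.4], [-1.5, 0.1], [2.4, -0.7], [-1.7, -2.6], [1.0, -0.6], [-2.3, -2.5], [0.8, -0.9], [1.4, 0.8], [0.6, 0.6], [-0.6, 1.1], [0.2, 4.0], [0.7, 2.3]]
rtip [465.5 -45.5 242.1] 1.36 rack [-117.1  -80.7  242.1]
rpiv [568.1 -31.  234.5] 0.26 rack [-14.2 -68.2 234.5]
ltip [542.2 184.8 254. ] 1.27 rack [-36.  148.1 254. ]
lpiv [570.3 119.7 236.9] 1.37 rack [ -9.2  82.5 236.9]
ltip [[551.  199.9 235. ]] [[22. 49.]] [[478.  53.]]
lpiv [[552.6 111.9 235. ]] [[111. 123.]] [[528.  94.]]
rpiv [[555.5 -38.1 235. ]] [[285. 267.]] [[628. 176.]]
rtip_out [[467.5 -39.7 235. ]] [[162. 350.]] [[515. 203.]]
lout [[464.7 110.2 235. ]] [[ -8. 191.]] [[423. 116.]]
```

Call:
carry_out(
  targets=[
    [[0.1, -0.1, 0.15, -0.1], [0.25, -0.25, 0.35, -0.25], [0.45, -0.45, 0.55, -0.4], [0.65, -0.65, 0.8, -0.55], [0.85, -0.85, 1, -0.7], [1, -1, 1, -0.85], [1, -1, 1, -1], [1, -1, 1, -1]],
  ],
  gripper=0,
)

```text
time: 0.87
tool_pos: [372.1, 379.4, 383.7]
orientation: [[0.927, 0.376, 0.004], [0.376, -0.927, 0.001], [0.004, 0.001, -1.0]]
wrist_force: [0.1, 0.8, 0.6]
finger_gap: -0.1
```

Call:
carry_out(
  targets=[
    [[0.1, -0.1, 0, -0.1], [0.25, -0.25, 0, -0.25], [0.45, -0.45, 0, -0.4], [0.65, -0.65, 0, -0.48], [0.8, -0.85, 0, -0.48], [0.87, -1, 0, -0.48], [0.87, -1, 0, -0.48], [0.87, -1, 0, -0.48]],
  ],
)

```text
time: 1.53
tool_pos: [499.1, 231.3, 380.4]
orientation: [[1.0, 0.017, -0.002], [0.017, -1.0, 0.0], [-0.002, -0.0, -1.0]]
wrist_force: [-0.1, 0.4, 0.7]
finger_gap: 0.3
```

```bash
cat >> h.py <<'E'
def projw(p,P):
    P=np.atleast_2d(P);c=P@p["world_to_cam"][:3,:3].T+p["world_to_cam"][:3,3]
    rho=np.hypot(c[:,0],c[:,1]);th=np.arctan2(rho,c[:,2]);return np.c_[p["fx"]*th*c[:,0]/rho+p["cx"],p["fy"]*th*c[:,1]/rho+p["cy"]]
def st():
    s=bot.state();print(round(s["time"],2),s["tool_pos"].round(1) if hasattr(s["tool_pos"],'round') else np.round(s["tool_pos"],1),"ang",np.degrees(np.arctan2(s["orientation"][1][0],s["orientation"][0][0])).round(2),"F",np.round(s["wrist_force"],2),"gap",round(float(s["finger_gap"]),1));return s
E
python3 - <<'E'
from h import *
s=st();p=bot.camera_params("wrist");print({k:np.round(v,3).tolist() for k,v in p.items()})
im=bot.capture("wrist");np.save("w1.npy",im)
import pickle;pickle.dump(p,open("w1.pkl","wb"))
cv2.imwrite("pics/w1.png",cv2.resize(im[:,:,::-1],(800,600),interpolation=cv2.INTER_CUBIC))
E
```

```text
1.53 [499.1 231.3 380.4] ang 0.99 F [-0.08  0.43  0.75] gap 0.3
{'fx': 297.319, 'fy': 297.319, 'cx': 258.491, 'cy': 189.136, 'world_to_cam': [[1.0, 0.018, -0.002, -503.013], [0.017, -0.962, 0.273, 138.499], [0.003, -0.273, -0.962, 582.754], [0.0, 0.0, 0.0, 1.0]]}
```

View pics/w1.png

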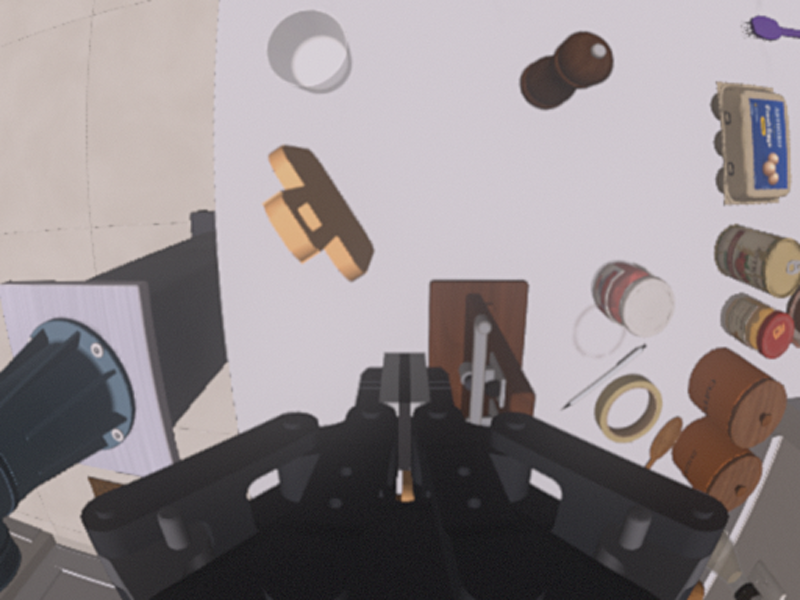

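The wrist view shows the folded left hook with its tip at about (483,325), the foot's left corners at (430,281) and (527,281), and the mill well away at about (570,75). I'll check these against the fit.

```bash
sed -i 's/,("side",.f.,-135,D((638,488)))//' fit.py
cat >> fit.py <<'E'
import pickle
p=pickle.load(open("w1.pkl","rb"))
k=800/512
R=p["world_to_cam"][:3,:3];t=p["world_to_cam"][:3,3];C=-R.T@t
print("C",C.round(1))
def ray(u,z):
    u=np.array(u)/k-[p["cx"],p["cy"]];r=np.hypot(*u);th=r/p["fx"];d=R.T@np.r_[np.sin(th)*u/r,np.cos(th)];return C+d*(z-C[2])/d[2]
for nm,u,z,P in [("lip",(483,324),251,(-27,159,251)),("arm",(478,405),239,None),("footFL",(430,281),14,(-q[3],135,14)),("footBL",(527,281),14,(q[4],135,14)),("panelTFL",(512,392),262,(-9,122,262)),("panelTBL",(534,391),262,(9,122,262))]:
    print(nm,ray(u,z).round(1),R2W(q,P).round(1) if P else "")
E
python3 fit.py
```

```text
[5.80813e+02 3.67000e+01 1.80000e-02 4.45430e+01 6.51880e+01]
[[-2.2, -1.3], [0.7, -2.2], [-1.4, 0.4], [2.6, -0.4], [-1.6, -2.5], [1.1, -0.5], [-2.3, -2.3], [0.7, -0.6], [1.2, 1.4], [0.7, 0.9], [-0.8, 1.3], [0.8, 2.5]]
rtip [465.5 -45.5 242.1] 1.36 rack [-116.8  -80.1  242.1]
rpiv [568.1 -31.  234.5] 0.26 rack [-13.9 -67.5 234.5]
ltip [542.2 184.8 254. ] 1.27 rack [-35.9 148.7 254. ]
lpiv [570.3 119.7 236.9] 1.37 rack [ -9.   83.1 236.9]
ltip [[550.9 199.2 235. ]] [[22. 50.]] [[478.  53.]]
lpiv [[552.5 111.2 235. ]] [[111. 124.]] [[528.  95.]]
rpiv [[555.2 -38.8 235. ]] [[285. 268.]] [[628. 176.]]
rtip_out [[467.2 -40.4 235. ]] [[163. 351.]] [[515. 203.]]
lout [[464.5 109.6 235. ]] [[ -8. 192.]] [[423. 117.]]
C [498.6 301.2 522. ]
lip [549.2 206.7 251. ] [[550.9 195.2 251. ]]
arm [552.8 142.3 239. ] 
footFL [529.5 174.5  14. ] [[533.8 170.9  14. ]]
footBL [642.  176.9  14. ] [[643.5 172.9  14. ]]
panelTFL [569.8 164.4 262. ] [[569.6 158.5 262. ]]
panelTBL [584.6 164.8 262. ] [[587.6 158.8 262. ]]
```

Call:
carry_out(
  targets=[
    [[0.15, -0.1, -0.05, 0], [0.35, -0.2, -0.15, 0], [0.53, -0.31, -0.3, 0], [0.53, -0.31, -0.45, 0], [0.53, -0.31, -0.6, 0], [0.53, -0.31, -0.6, 0]],
  ],
)

```text
time: 2.08
tool_pos: [575.4, 186.7, 285.4]
orientation: [[1.0, 0.021, -0.01], [0.021, -1.0, -0.001], [-0.01, 0.0, -1.0]]
wrist_force: [-0.9, -0.2, -0.4]
finger_gap: 0.1
```

Call:
carry_out(
  targets=[
    [[0, 0, -0.1, 0], [0, 0, -0.2, 0], [0, 0, -0.3, 0], [0, 0, -0.4, 0], [0, 0, -0.467, 0], [0, 0, -0.467, 0]],
  ],
)

```text
time: 2.58
tool_pos: [576.9, 186.7, 219.8]
orientation: [[1.0, 0.021, -0.003], [0.021, -1.0, -0.0], [-0.003, 0.0, -1.0]]
wrist_force: [0.1, -0.3, -0.6]
finger_gap: -0.1
```

Call:
carry_out(
  targets=[
    [[-0.01, 0, 0, 0], [-0.02, 0, 0, 0], [-0.03, 0, 0, 0], [-0.03, 0, 0, 0]],
  ],
)

```text
time: 2.92
tool_pos: [574.2, 185.6, 222.5]
orientation: [[1.0, 0.019, 0.002], [0.019, -1.0, 0.0], [0.002, -0.0, -1.0]]
wrist_force: [-0.4, 0.5, -0.9]
finger_gap: -0.2
```

Run:
```python
import numpy as np
p=np.array([550.5,116]);r=68;d=19;y=.02
def T(t):
    v=np.array([-r*np.sin(t)+d*np.cos(t),r*np.cos(t)+d*np.sin(t)]);c,s=np.cos(y),np.sin(y)
    return p+[c*v[0]-s*v[1],s*v[0]+c*v[1]]
prev=np.array([574.0,185.4]);pt=0
for ts in (np.linspace(0,.5,7)[0:],np.linspace(.5,1.0,7)[1:],np.linspace(1.0,1.45,7)[1:]):
    print([[*np.round((T(t)-prev)/150,2),0,round(np.degrees(t-pt)/45,2)] for t in ts]);prev=T(ts[-1]).round(1);pt=ts[-1];print(prev)
```

```text
[[np.float64(-0.04), np.float64(-0.01), 0, np.float64(0.0)], [np.float64(-0.08), np.float64(0.0), 0, np.float64(0.11)], [np.float64(-0.12), np.float64(0.01), 0, np.float64(0.21)], [np.float64(-0.16), np.float64(0.01), 0, np.float64(0.32)], [np.float64(-0.19), np.float64(0.01), 0, np.float64(0.42)], [np.float64(-0.23), np.float64(0.0), 0, np.float64(0.53)], [np.float64(-0.27), np.float64(-0.01), 0, np.float64(0.64)]]
[533.2 184.5]
[[np.float64(-0.04), np.float64(-0.01), 0, np.float64(0.11)], [np.float64(-0.07), np.float64(-0.03), 0, np.float64(0.21)], [np.float64(-0.11), np.float64(-0.04), 0, np.float64(0.32)], [np.float64(-0.14), np.float64(-0.06), 0, np.float64(0.42)], [np.float64(-0.17), np.float64(-0.09), 0, np.float64(0.53)], [np.float64(-0.2), np.float64(-0.11), 0, np.float64(0.64)]]
[502.5 167.8]
[[np.float64(-0.02), np.float64(-0.03), 0, np.float64(0.1)], [np.float64(-0.05), np.float64(-0.05), 0, np.float64(0.19)], [np.float64(-0.07), np.float64(-0.08), 0, np.float64(0.29)], [np.float64(-0.09), np.float64(-0.11), 0, np.float64(0.38)], [np.float64(-0.1), np.float64(-0.14), 0, np.float64(0.48)], [np.float64(-0.12), np.float64(-0.17), 0, np.float64(0.57)]]
[484.8 141.7]
```

Call:
carry_out(
  targets=[
    [[-0.03, -0.005, 0, 0], [-0.06, 0, 0, 0.05], [-0.09, 0, 0, 0.14], [-0.13, 0.01, 0, 0.24], [-0.17, 0.01, 0, 0.34], [-0.2, 0.01, 0, 0.44], [-0.235, 0, 0, 0.54], [-0.27, -0.01, 0, 0.64]],
  ],
)

```text
time: 3.58
tool_pos: [533.7, 184.4, 221.9]
orientation: [[0.865, 0.501, 0.002], [0.501, -0.865, 0.001], [0.002, -0.0, -1.0]]
wrist_force: [1.1, 2.7, 1.5]
finger_gap: 0.0
```

Call:
carry_out(
  targets=[
    [[-0.04, -0.01, 0, 0.11], [-0.07, -0.03, 0, 0.21], [-0.11, -0.04, 0, 0.32], [-0.14, -0.06, 0, 0.42], [-0.17, -0.09, 0, 0.53], [-0.2, -0.11, 0, 0.64], [-0.2, -0.11, 0, 0.64]],
  ],
)

```text
time: 4.17
tool_pos: [503.2, 167.2, 221.8]
orientation: [[0.518, 0.856, 0.001], [0.856, -0.518, 0.0], [0.001, 0.001, -1.0]]
wrist_force: [-0.2, -0.1, -0.1]
finger_gap: 0.2
```

Run:
```python
from h import *
s=st();p=bot.camera_params("wrist")
im=bot.capture("wrist")
cv2.imwrite("pics/w2.png",cv2.resize(im[:,:,::-1],(800,600),interpolation=cv2.INTER_CUBIC))
```

```text
4.17 [503.2 167.2 221.8] ang 58.82 F [-0.21 -0.07 -0.09] gap 0.2
```

View pics/w2.png

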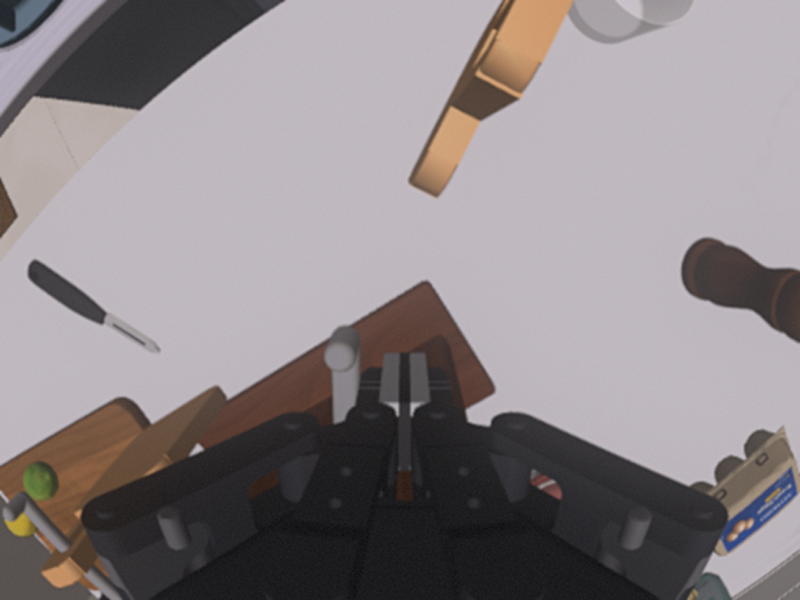

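The left hook swings ahead of the fingers, its lip at about (343,345) and parallel to them. The standing look-alike paddle stays clear. I'll carry on to 1.45 rad and then move slowly.

Call:
carry_out(
  targets=[
    [[-0.02, -0.03, 0, 0.1], [-0.05, -0.05, 0, 0.19], [-0.07, -0.08, 0, 0.29], [-0.09, -0.11, 0, 0.38], [-0.1, -0.14, 0, 0.48], [-0.12, -0.17, 0, 0.57], [-0.12, -0.17, 0, 0.57]],
  ],
)

```text
time: 4.8
tool_pos: [485.6, 141.7, 221.5]
orientation: [[0.1, 0.995, 0.001], [0.995, -0.1, 0.0], [0.0, 0.001, -1.0]]
wrist_force: [0.3, 0.8, -0.3]
finger_gap: 0.2
```

Call:
carry_out(
  targets=[
    [[0, -0.003, 0, 0.02], [0, -0.006, 0, 0.04], [0, -0.01, 0, 0.06], [0, -0.013, 0, 0.08], [0, -0.016, 0, 0.1], [0, -0.02, 0, 0.12]],
  ],
)

```text
time: 5.3
tool_pos: [485.3, 139.1, 221.0]
orientation: [[0.004, 1.0, -0.001], [1.0, -0.004, 0.0], [0.0, -0.001, -1.0]]
wrist_force: [-1.1, 1.4, 0.2]
finger_gap: -0.1
```

Run:
```python
from h import *
st();p=bot.camera_params("wrist")
im=bot.capture("wrist");np.save("w3.npy",im)
import pickle;pickle.dump(p,open("w3.pkl","wb"))
cv2.imwrite("pics/w3.png",cv2.resize(im[:,:,::-1],(800,600),interpolation=cv2.INTER_CUBIC))
```

```text
5.3 [485.3 139.1 221. ] ang 89.79 F [-1.12  1.39  0.16] gap -0.1
```

View pics/w3.png

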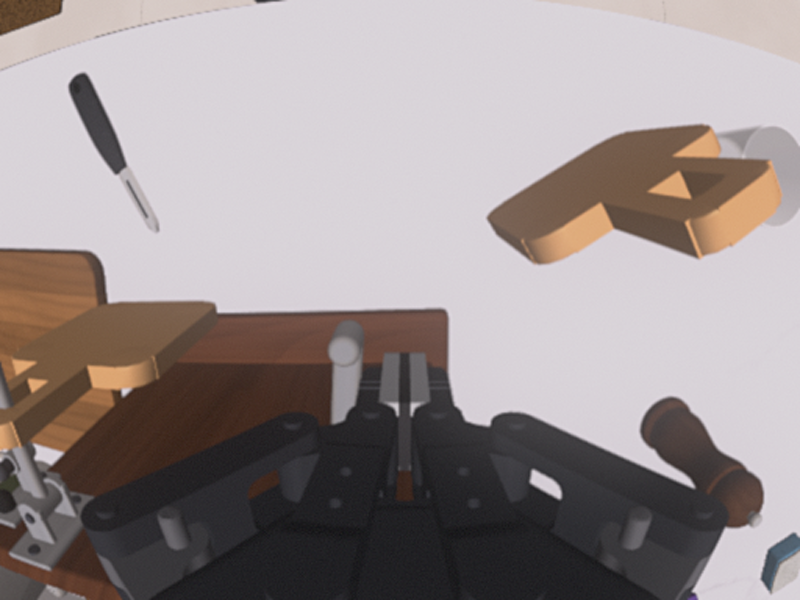

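```bash
cat > r.py <<'E'
from h import *
import pickle
def ray(pk,u,z,k=800/512):
    p=pickle.load(open(pk,"rb"));R=p["world_to_cam"][:3,:3];t=p["world_to_cam"][:3,3];C=-R.T@t
    u=np.array(u)/k-[p["cx"],p["cy"]];r=np.hypot(*u);th=r/p["fx"];d=R.T@np.r_[np.sin(th)*u/r,np.cos(th)];return (C+d*(z-C[2])/d[2]).round(1)
E
python3 - <<'E'
from r import *
for u,z in [((348,325),230.5),((344,350),251.5),((345,415),239.5),((345,395),239.5),((448,310),14),((448,345),14),((448,360),14),((0,380),244),((36,500),239)]:print(u,z,ray("w3.pkl",u,z))
E
```

```text
(348, 325) 230.5 [463.2 122.8 230.5]
(344, 350) 251.5 [462.7 124.2 251.5]
(345, 415) 239.5 [489.5 121.6 239.5]
(345, 395) 239.5 [482.4 122.  239.5]
(448, 310) 14 [527.4 174.4  14. ]
(448, 345) 14 [557.2 175.2  14. ]
(448, 360) 14 [570.5 175.6  14. ]
(0, 380) 244 [484.4 -20.2 244. ]
(36, 500) 239 [551.5 -34.4 239. ]
```

Call:
carry_out(
  targets=[
    [[0, -0.004, 0, 0], [0, -0.008, 0, 0.01], [0, -0.012, 0, 0.02], [0, -0.016, 0, 0.02], [0, -0.02, 0, 0.02], [0, -0.024, 0, 0.02], [0, -0.028, 0, 0.02], [0, -0.028, 0, 0.02]],
  ],
)

```text
time: 6.02
tool_pos: [485.5, 134.5, 221.2]
orientation: [[-0.011, 1.0, -0.0], [1.0, 0.011, -0.0], [-0.0, -0.0, -1.0]]
wrist_force: [-1.1, 1.6, -0.8]
finger_gap: -0.1
```

Call:
carry_out(
  targets=[
    [[0, -0.003, 0, 0], [0, -0.006, 0, 0], [0, -0.009, 0, 0]],
  ],
)

```text
time: 6.27
tool_pos: [485.4, 133.3, 221.2]
orientation: [[-0.011, 1.0, -0.0], [1.0, 0.011, 0.0], [0.0, -0.0, -1.0]]
wrist_force: [-2.1, 2.4, -1.1]
finger_gap: -0.1
```

Call:
carry_out(
  targets=[
    [[0, -0.003, 0, 0], [0, -0.003, 0, 0]],
  ],
)

```text
time: 6.43
tool_pos: [485.5, 132.8, 221.2]
orientation: [[-0.011, 1.0, -0.0], [1.0, 0.011, -0.0], [-0.0, -0.0, -1.0]]
wrist_force: [-1.3, 2.5, -0.6]
finger_gap: -0.4
```

Call:
carry_out(
  targets=[
    [[0, -0.003, 0, 0], [0, -0.003, 0, 0]],
  ],
)

```text
time: 6.6
tool_pos: [485.5, 132.4, 221.3]
orientation: [[-0.011, 1.0, 0.0], [1.0, 0.011, -0.0], [-0.0, 0.0, -1.0]]
wrist_force: [-1.4, 1.5, -0.7]
finger_gap: -0.0
```

Call:
carry_out(
  targets=[
    [[0, -0.003, 0, 0], [0, -0.003, 0, 0]],
  ],
)

```text
time: 6.77
tool_pos: [485.5, 131.9, 221.2]
orientation: [[-0.011, 1.0, -0.0], [1.0, 0.011, -0.0], [-0.0, -0.0, -1.0]]
wrist_force: [-2.7, 2.5, -0.8]
finger_gap: -0.3
```

Call:
carry_out(
  targets=[
    [[0, -0.003, 0, 0], [0, -0.003, 0, 0]],
  ],
)

```text
time: 6.93
tool_pos: [485.5, 131.5, 221.2]
orientation: [[-0.011, 1.0, -0.0], [1.0, 0.011, -0.0], [-0.0, -0.0, -1.0]]
wrist_force: [-2.1, 3.1, -0.5]
finger_gap: 0.4
```

Call:
carry_out(
  targets=[
    [[0, -0.003, 0, 0], [0, -0.003, 0, 0]],
  ],
)

```text
time: 7.1
tool_pos: [485.5, 131.1, 221.2]
orientation: [[-0.011, 1.0, -0.0], [1.0, 0.011, 0.0], [0.0, -0.0, -1.0]]
wrist_force: [-2.2, 1.9, -0.8]
finger_gap: 0.2
```

Call:
carry_out(
  targets=[
    [[0, -0.003, 0, 0], [0, -0.003, 0, 0]],
  ],
)

```text
time: 7.27
tool_pos: [485.5, 130.8, 221.3]
orientation: [[-0.011, 1.0, 0.0], [1.0, 0.011, 0.0], [0.0, 0.0, -1.0]]
wrist_force: [-0.8, 3.0, -0.7]
finger_gap: -0.2
```

Run:
```python
from h import *
st();p=bot.camera_params("wrist")
im=bot.capture("wrist");a=np.load("w3.npy")
import pickle;pickle.dump(p,open("w4.pkl","wb"));np.save("w4.npy",im)
# lip track: template from w3 (lip around x 210-232,y 205-240)
T=a[203:232,208:236];r=cv2.matchTemplate(im[190:250,190:260],T,cv2.TM_CCOEFF_NORMED);_,m,_,l=cv2.minMaxLoc(r);print(m,np.array(l)+[190,190]-[208,203])
```

```text
7.27 [485.5 130.8 221.3] ang 90.62 F [-0.8   2.99 -0.71] gap -0.2
0.9755151271820068 [-4 -2]
```

Run:
```python
from r import *
for u,z in [((342,322),230.5),((338,347),251.5)]:print(ray("w4.pkl",u,z))
```

```text
[462.8 112.4 230.5]
[462.4 114.  251.5]
```

Call:
carry_out(
  targets=[
    [[0, -0.003, 0, 0], [0, -0.003, 0, 0]],
  ],
)

```text
time: 7.48
tool_pos: [485.4, 130.7, 221.3]
orientation: [[-0.011, 1.0, 0.0], [1.0, 0.011, 0.001], [0.001, 0.0, -1.0]]
wrist_force: [-1.7, 5.8, -0.6]
finger_gap: -0.2
```

Call:
carry_out(
  targets=[
    [[0, 0.02, 0, 0], [0, 0.06, 0, 0], [0, 0.07, 0.2, 0], [0, 0.07, 0.4, 0], [0, 0.07, 0.6, 0], [0, 0.07, 0.75, 0], [0, 0.07, 0.75, 0]],
  ],
)

```text
time: 8.07
tool_pos: [488.3, 140.7, 340.0]
orientation: [[-0.011, 1.0, 0.011], [1.0, 0.011, -0.001], [-0.001, 0.011, -1.0]]
wrist_force: [1.6, -0.0, 0.5]
finger_gap: -0.3
```

Call:
carry_out(
  targets=[
    [[0, -0.15, 0, 0], [0, -0.35, 0, 0], [0, -0.6, 0, 0], [0, -0.8, 0, 0], [0, -0.95, 0, 0], [0, -0.95, 0, 0], [0, -0.95, 0, 0]],
  ],
  gripper=1,
)

```text
time: 8.65
tool_pos: [485.6, -2.9, 333.4]
orientation: [[-0.008, 1.0, -0.0], [1.0, 0.008, -0.0], [-0.0, -0.0, -1.0]]
wrist_force: [-0.5, 0.7, -0.1]
finger_gap: 83.2
```

Run:
```python
from h import *
st();p=bot.camera_params("wrist")
im=bot.capture("wrist");np.save("w5.npy",im)
import pickle;pickle.dump(p,open("w5.pkl","wb"))
cv2.imwrite("pics/w5.png",cv2.resize(im[:,:,::-1],(800,600),interpolation=cv2.INTER_CUBIC))
```

```text
8.65 [485.6  -2.9 333.4] ang 90.45 F [-0.47  0.74 -0.09] gap 83.2
```

View pics/w5.png

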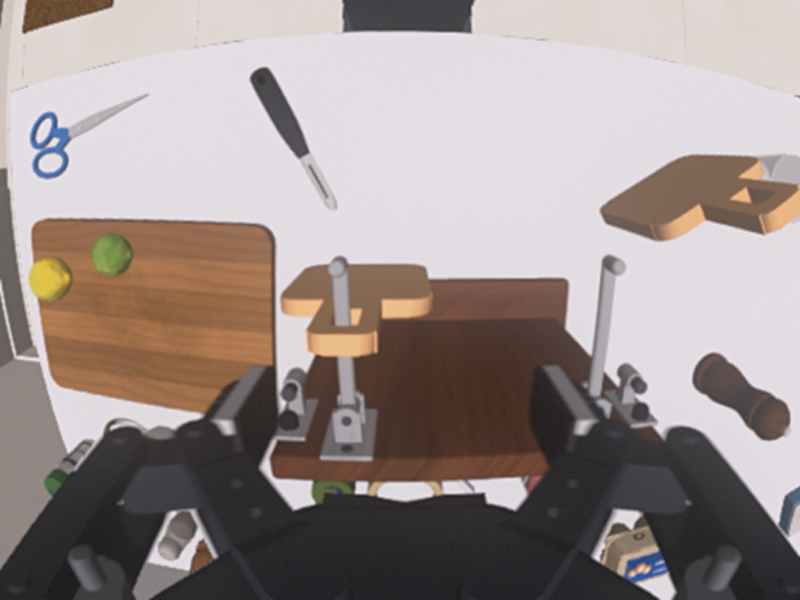

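The wrist view shows both hooks out: right lip at about (338,264), left lip at about (612,262). The paddle handle's top face spans columns 308–380 and rows 335–353.

Run:
```python
from r import *
for n,u,z in [("Rlip",(338,264),251.5),("Rpiv",(348,405),243),("Rarm",(346,385),239.5),("Llip",(612,262),251.5),("Larm",(597,385),239.5),("HtopFL",(308,335),253.5),("HtopFR",(379,333),253.5),("HtopBL",(310,354),253.5),("HtopBR",(378,352),253.5),("PtopL",(272,472),262),("foot",(567,280),14)]:print(n,ray("w5.pkl",u,z))
p=bot.camera_params("wrist");R=p["world_to_cam"];print((-R[:3,:3].T@R[:3,3]).round(1))
```

```text
Rlip [464.4 -35.1 251.5]
Rpiv [548.  -33.7 243. ]
Rarm [536.8 -34.8 239.5]
Llip [461.1 106.9 251.5]
Larm [538.8 114.5 239.5]
HtopFL [501.4 -51.8 253.5]
HtopFR [499.7 -14.9 253.5]
HtopBL [512.  -51.4 253.5]
HtopBR [510.2 -15.5 253.5]
PtopL [585.2 -78.6 262. ]
foot [529.2 171.8  14. ]
[416.7  -2.  475.1]
```

Call:
carry_out(
  targets=[
    [[0.03, -0.05, 0, 0], [0.08, -0.12, -0.05, 0], [0.136, -0.2, -0.15, 0], [0.136, -0.203, -0.3, 0], [0.136, -0.203, -0.45, 0], [0.136, -0.203, -0.6, 0], [0.136, -0.203, -0.73, 0], [0.136, -0.203, -0.73, 0]],
  ],
)

```text
time: 9.37
tool_pos: [503.6, -31.5, 219.1]
orientation: [[-0.012, 1.0, -0.008], [1.0, 0.012, 0.002], [0.002, -0.008, -1.0]]
wrist_force: [-1.6, 0.5, -0.8]
finger_gap: 85.4
```

Call:
carry_out(
  targets=[
    [[0, 0, 0, 0], [0, 0, 0, 0], [0, 0, 0, 0], [0, 0, 0, 0]],
  ],
)

```text
time: 9.7
tool_pos: [506.9, -32.5, 225.8]
orientation: [[-0.011, 1.0, 0.003], [1.0, 0.011, -0.001], [-0.001, 0.003, -1.0]]
wrist_force: [0.5, 0.1, -0.5]
finger_gap: 85.7
```

Run:
```python
from h import *
st();p=bot.camera_params("wrist")
im=bot.capture("wrist");np.save("w6.npy",im)
import pickle;pickle.dump(p,open("w6.pkl","wb"))
cv2.imwrite("pics/w6.png",cv2.resize(im[:,:,::-1],(800,600),interpolation=cv2.INTER_CUBIC))
```

```text
9.7 [506.9 -32.5 225.8] ang 90.63 F [ 0.47  0.05 -0.45] gap 85.7
```

View pics/w6.png

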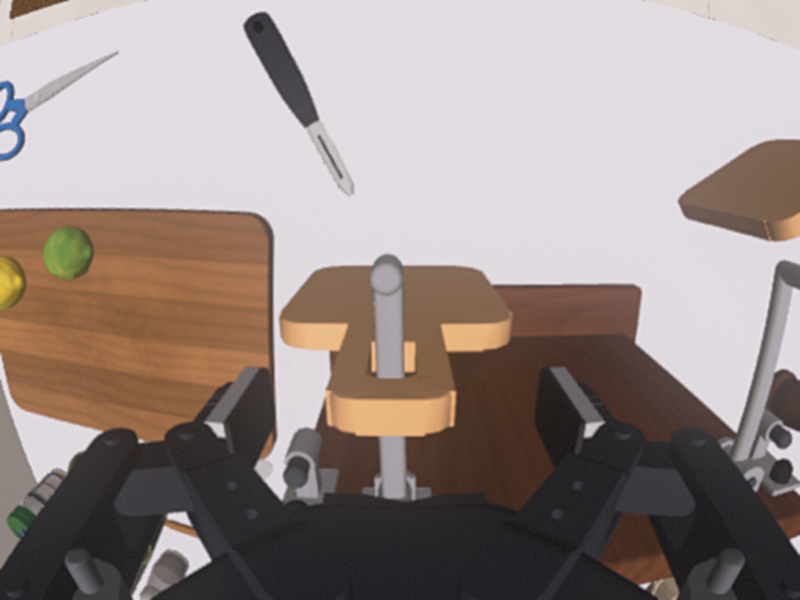

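Run:
```python
from r import *
for n,u,z in [("HFL",(329,392),253.5),("HFR",(454,390),253.5),("HBL",(334,427),253.5),("HBR",(449,425),253.5),("lip",(387,276),251.5),("Llip",(790,270),251.5)]:print(n,ray("w6.pkl",u,z))
```

```text
HFL [498.4 -52.7 253.5]
HFR [497.2 -18.1 253.5]
HBL [509.9 -51.9 253.5]
HBR [508.7 -18.9 253.5]
lip [465.7 -36.6 251.5]
Llip [460.5  96.9 251.5]
```

Call:
carry_out(
  targets=[
    [[0, -0.01, 0, 0], [0, -0.02, 0, 0], [0, -0.02, 0, 0]],
  ],
)

```text
time: 10.0
tool_pos: [506.0, -35.6, 224.6]
orientation: [[-0.011, 1.0, 0.001], [1.0, 0.011, -0.0], [-0.0, 0.001, -1.0]]
wrist_force: [-0.4, 0.1, -0.3]
finger_gap: 85.6
```

Call:
carry_out(
  targets=[
    [[0, 0, 0, 0], [0, 0, 0, 0], [0, 0, 0, 0], [0, 0, 0, 0], [0, 0, 0, 0], [0, 0, 0, 0], [0, 0, 0, 0], [0, 0, 0, 0]],
  ],
  gripper=0,
  grip_force=40,
)

```text
time: 10.67
tool_pos: [505.9, -35.2, 224.4]
orientation: [[-0.011, 1.0, 0.0], [1.0, 0.011, 0.0], [0.0, 0.0, -1.0]]
wrist_force: [-0.9, 0.9, 3.1]
finger_gap: 36.9
```

Call:
carry_out(
  targets=[
    [[0, 0, 0.02, 0], [0, 0, 0.04, 0], [0, 0, 0.06, 0], [0, 0, 0.08, 0], [0, 0, 0.1, 0], [0, 0, 0.11, 0], [0, 0, 0.11, 0], [0, 0, 0.11, 0]],
  ],
)

```text
time: 11.33
tool_pos: [505.9, -35.3, 240.8]
orientation: [[-0.011, 1.0, 0.0], [1.0, 0.011, -0.0], [-0.0, 0.0, -1.0]]
wrist_force: [0.1, -1.1, -1.8]
finger_gap: 37.1
```

Run:
```python
from h import *
st();p=bot.camera_params("wrist")
im=bot.capture("wrist");np.save("w7.npy",im)
import pickle;pickle.dump(p,open("w7.pkl","wb"))
s=bot.capture("side")[130:290,215:335,::-1];
c=np.zeros((600,800,3),np.uint8);c[:,400:]=0
w=cv2.resize(im[130:330,150:350,::-1],(400,400),interpolation=cv2.INTER_CUBIC);c[:400,:400]=w
c[:533,400:800]=cv2.resize(s,(400,533),interpolation=cv2.INTER_CUBIC)
cv2.imwrite("pics/w7.png",c)
```

```text
11.33 [505.9 -35.3 240.8] ang 90.61 F [ 0.12 -1.15 -1.85] gap 37.1
```

View pics/w7.png

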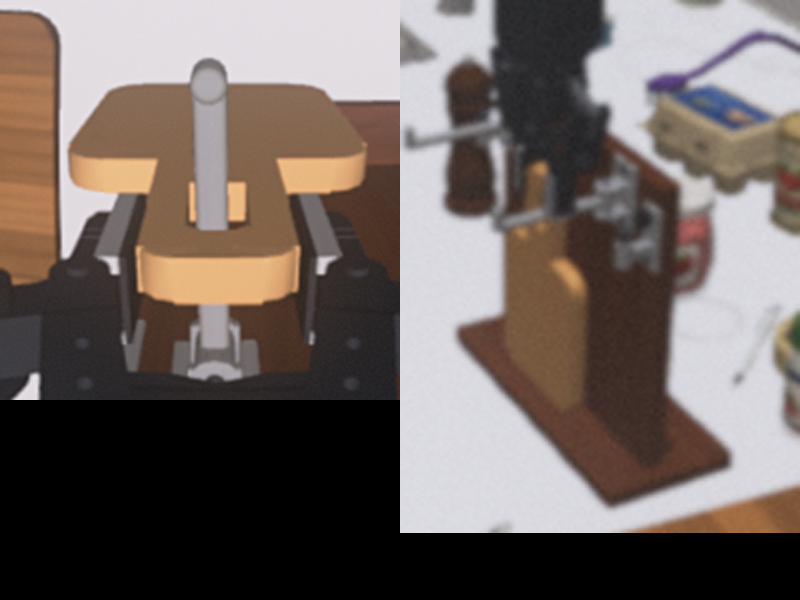

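Call:
carry_out(
  targets=[
    [[-0.03, 0, 0, 0], [-0.08, 0, 0, 0], [-0.14, 0, 0, 0], [-0.2, 0, 0, 0], [-0.26, -0.005, 0, 0], [-0.34, -0.01, 0, 0], [-0.42, -0.01, 0, 0], [-0.48, -0.01, 0, 0]],
  ],
)

```text
time: 12.1
tool_pos: [432.4, -36.7, 240.7]
orientation: [[-0.011, 1.0, -0.0], [1.0, 0.011, -0.0], [-0.0, -0.0, -1.0]]
wrist_force: [0.4, -0.8, -1.3]
finger_gap: 36.8
```

Call:
carry_out(
  targets=[
    [[-0.02, 0, 0, 0], [-0.03, 0.1, 0, 0], [-0.03, 0.22, 0, 0], [-0.03, 0.38, 0, 0], [-0.03, 0.56, 0, 0], [-0.03, 0.74, 0, 0], [-0.03, 0.88, 0, 0], [-0.03, 0.99, 0, 0]],
  ],
)

```text
time: 12.77
tool_pos: [429.3, 113.4, 241.0]
orientation: [[-0.012, 1.0, 0.001], [1.0, 0.012, 0.0], [0.0, 0.001, -1.0]]
wrist_force: [0.1, 0.8, -0.9]
finger_gap: 37.0
```

Call:
carry_out(
  targets=[
    [[0, 0, 0, 0], [0, 0, 0, 0], [0, 0, 0, 0], [0, 0, 0, 0]],
  ],
)

```text
time: 13.1
tool_pos: [429.5, 110.9, 240.8]
orientation: [[-0.01, 1.0, 0.0], [1.0, 0.01, -0.0], [-0.0, 0.0, -1.0]]
wrist_force: [0.1, 0.7, -0.3]
finger_gap: 37.0
```

Run:
```python
from h import *
st();p=bot.camera_params("wrist")
im=bot.capture("wrist");np.save("w8.npy",im)
import pickle;pickle.dump(p,open("w8.pkl","wb"))
s=bot.capture("side")[120:290,205:335,::-1];
c=np.zeros((600,800,3),np.uint8)
c[:400,:400]=cv2.resize(im[130:330,150:350,::-1],(400,400),interpolation=cv2.INTER_CUBIC)
c[:523,400:800]=cv2.resize(s,(400,523),interpolation=cv2.INTER_CUBIC)
cv2.imwrite("pics/w8.png",c)
```

```text
13.1 [429.5 110.9 240.8] ang 90.56 F [ 0.06  0.68 -0.33] gap 37.0
```

View pics/w8.png

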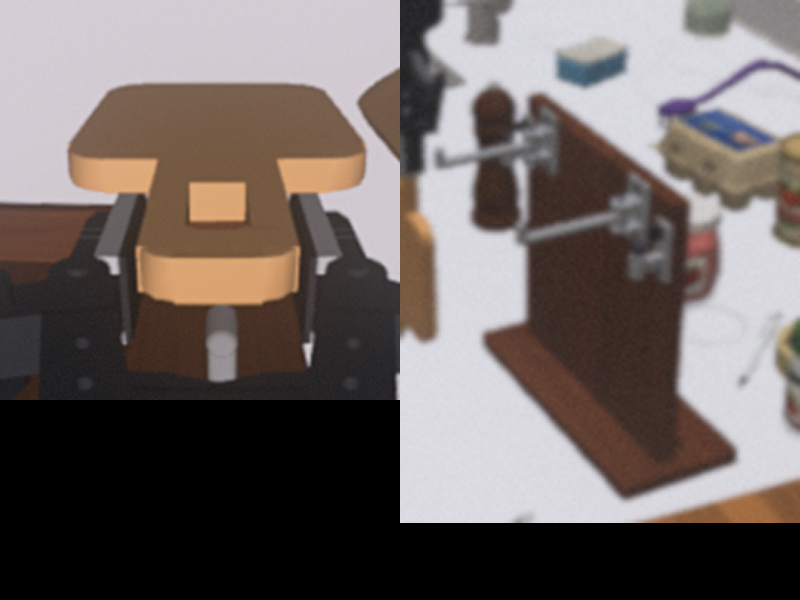

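Run:
```python
from r import *
c=lambda u:(np.array(u)/2+[150,130])
print("lip",ray("w8.pkl",c((222,343)),251.5,1),"armend",ray("w8.pkl",c((222,372)),239.5,1))
for u in [(138,250),(298,250),(145,303),(293,303)]:print(ray("w8.pkl",c(u),270,1))
for u in [(208,83),(196,195)]:print("R in w7",ray("w7.pkl",c(u),251.5 if u[1]<100 else 239.5,1))
```

```text
lip [461.2 113.3 251.5] armend [481.9 113.6 239.5]
[422.2  94.5 270. ]
[421.9 128.9 270. ]
[435.9  95.5 270. ]
[435.6 128.7 270. ]
R in w7 [466.1 -37.1 251.5]
R in w7 [498.6 -40.2 239.5]
```

Call:
carry_out(
  targets=[
    [[0, 0.007, 0, 0], [0.03, 0.013, 0, 0], [0.08, 0.013, 0, 0], [0.14, 0.013, 0, 0], [0.18, 0.013, 0, 0], [0.22, 0.013, 0, 0], [0.25, 0.013, 0, 0], [0.25, 0.013, 0, 0]],
  ],
)

```text
time: 13.87
tool_pos: [467.8, 113.6, 240.6]
orientation: [[-0.011, 1.0, -0.0], [1.0, 0.011, -0.0], [-0.0, -0.0, -1.0]]
wrist_force: [-0.4, 0.2, -1.5]
finger_gap: 37.3
```

Call:
carry_out(
  targets=[
    [[0.03, 0, 0, 0], [0.07, 0, 0, 0], [0.11, 0, 0, 0], [0.15, 0, 0, 0], [0.19, 0, 0, 0], [0.22, 0, 0, 0], [0.233, 0, 0, 0], [0.233, 0, 0, 0]],
  ],
)

```text
time: 14.53
tool_pos: [502.2, 113.6, 240.6]
orientation: [[-0.011, 1.0, -0.0], [1.0, 0.011, -0.0], [-0.0, -0.0, -1.0]]
wrist_force: [-0.5, -0.9, -1.4]
finger_gap: 37.0
```

Run:
```python
from h import *
st();p=bot.camera_params("wrist")
im=bot.capture("wrist");np.save("w9.npy",im)
import pickle;pickle.dump(p,open("w9.pkl","wb"))
s=bot.capture("side")[120:290,205:335,::-1];
c=np.zeros((600,800,3),np.uint8)
c[:400,:400]=cv2.resize(im[130:330,150:350,::-1],(400,400),interpolation=cv2.INTER_CUBIC)
c[:523,400:800]=cv2.resize(s,(400,523),interpolation=cv2.INTER_CUBIC)
cv2.imwrite("pics/w9.png",c)
```

```text
14.53 [502.2 113.6 240.6] ang 90.61 F [-0.52 -0.89 -1.37] gap 37.0
```

View pics/w9.png

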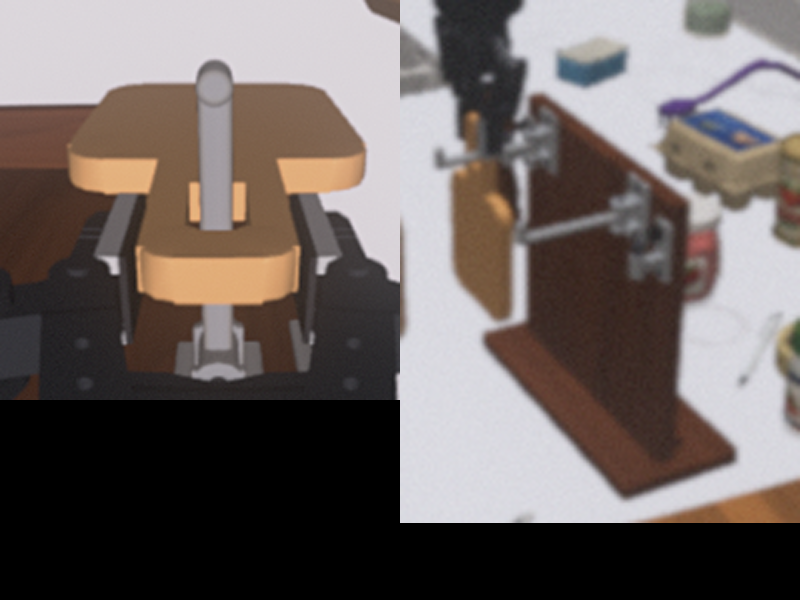

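The hook arm passes centrally through the slot, at columns 200–232 of the slot's 190–245. I'll lower the paddle gently.

Call:
carry_out(
  targets=[
    [[0, 0, -0.015, 0], [0, 0, -0.03, 0], [0, 0, -0.045, 0], [0, 0, -0.06, 0], [0, 0, -0.075, 0], [0, 0, -0.09, 0], [0, 0, -0.1, 0], [0, 0, -0.1, 0]],
  ],
)

```text
time: 15.3
tool_pos: [501.6, 113.7, 225.3]
orientation: [[-0.011, 1.0, -0.001], [1.0, 0.011, -0.0], [-0.0, -0.001, -1.0]]
wrist_force: [0.1, -0.4, -1.8]
finger_gap: 37.4
```

Call:
carry_out(
  targets=[
    [[0, 0, -0.005, 0], [0, 0, -0.005, 0]],
  ],
)

```text
time: 15.47
tool_pos: [501.9, 113.7, 224.9]
orientation: [[-0.011, 1.0, 0.0], [1.0, 0.011, -0.0], [-0.0, 0.0, -1.0]]
wrist_force: [0.8, 0.3, -0.9]
finger_gap: 37.0
```

Call:
carry_out(
  targets=[
    [[0, 0, -0.003, 0], [0, 0, -0.006, 0], [0, 0, -0.006, 0]],
  ],
)

```text
time: 15.72
tool_pos: [502.0, 113.7, 224.5]
orientation: [[-0.011, 1.0, 0.001], [1.0, 0.011, -0.0], [-0.0, 0.001, -1.0]]
wrist_force: [-0.6, 0.6, 1.6]
finger_gap: 37.2
```

Contact felt: Fz rose from -1.4 N to +1.6 N. Releasing and lifting away.

Call:
carry_out(
  targets=[
    [[0, 0, 0, 0], [0, 0, 0, 0], [0, 0, 0, 0], [0, 0, 0, 0], [0, 0, 0, 0], [0, 0, 0, 0]],
  ],
  gripper=0.85,
)

```text
time: 16.22
tool_pos: [501.9, 113.7, 224.1]
orientation: [[-0.011, 1.0, 0.0], [1.0, 0.011, 0.0], [0.0, 0.0, -1.0]]
wrist_force: [-0.4, -0.7, 0.9]
finger_gap: 72.6
```

Call:
carry_out(
  targets=[
    [[0, 0, 0.03, 0], [0, 0, 0.08, 0], [0, 0, 0.16, 0], [0, 0, 0.3, 0], [0, 0, 0.45, 0], [0, 0, 0.6, 0], [0, 0, 0.7, 0], [0, 0, 0.7, 0]],
  ],
)

```text
time: 16.88
tool_pos: [503.8, 113.7, 334.6]
orientation: [[-0.011, 1.0, 0.008], [1.0, 0.011, -0.0], [-0.0, 0.008, -1.0]]
wrist_force: [0.2, -0.5, 0.4]
finger_gap: 72.7
```

Run:
```python
from h import *
st();p=bot.camera_params("wrist")
im=bot.capture("wrist");np.save("w10.npy",im)
import pickle;pickle.dump(p,open("w10.pkl","wb"))
s=bot.capture("side")[120:290,205:335,::-1];
c=np.zeros((600,800,3),np.uint8)
c[:400,:400]=cv2.resize(im[110:330,50:290,::-1],(400,367),interpolation=cv2.INTER_CUBIC)[:400] if 0 else cv2.resize(im[110:330,70:290,::-1],(400,400),interpolation=cv2.INTER_CUBIC)
c[:523,400:800]=cv2.resize(s,(400,523),interpolation=cv2.INTER_CUBIC)
cv2.imwrite("pics/w10.png",c)
```

```text
16.88 [503.8 113.7 334.6] ang 90.62 F [ 0.22 -0.54  0.38] gap 72.7
```

View pics/w10.png

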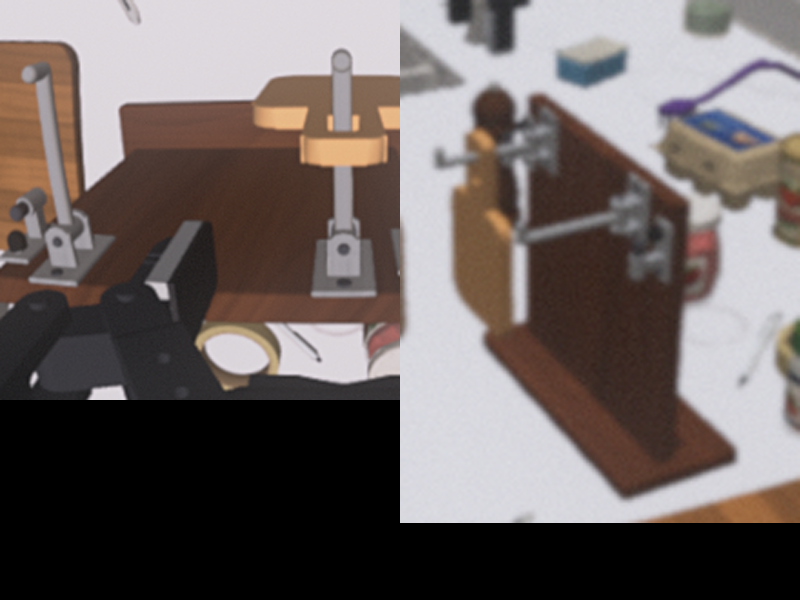

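The paddle now hangs by its slot on the left hook and the right hook is empty. I'll turn the jaws half round, which keeps the last joint in range, and move to beside the right hook.

Call:
carry_out(
  targets=[
    [[0, -0.05, 0, -0.1], [-0.05, -0.15, 0, -0.25], [-0.1, -0.3, 0, -0.4], [-0.12, -0.5, 0, -0.55], [-0.12, -0.65, 0, -0.7], [-0.12, -0.75, 0, -0.85], [-0.12, -0.8, 0, -1], [-0.12, -0.8, 0, -1]],
  ],
  gripper=0,
)

```text
time: 17.65
tool_pos: [483.2, -7.7, 327.7]
orientation: [[0.704, 0.71, -0.002], [0.71, -0.704, 0.0], [-0.002, -0.002, -1.0]]
wrist_force: [-0.1, 0.8, 0.9]
finger_gap: -0.0
```

Call:
carry_out(
  targets=[
    [[0, 0, 0, -0.15], [0, 0, 0, -0.3], [0, 0, 0, -0.45], [0, 0, 0, -0.6], [0, 0, 0, -0.75], [0, 0, 0, -0.9], [0, 0, 0, -1], [0, 0, 0, -1]],
  ],
)

```text
time: 18.32
tool_pos: [483.4, -5.5, 328.1]
orientation: [[1.0, 0.012, -0.002], [0.012, -1.0, 0.001], [-0.002, -0.001, -1.0]]
wrist_force: [0.3, 0.2, -0.1]
finger_gap: 0.2
```

Call:
carry_out(
  targets=[
    [[0, 0, 0, -0.15], [0, 0, 0, -0.3], [0, 0, 0, -0.45], [0, 0, 0, -0.6], [0, 0, 0, -0.75], [0, 0, 0, -0.9], [0, 0, 0, -1], [0, 0, 0, -1]],
  ],
)

```text
time: 18.98
tool_pos: [483.5, -5.7, 328.4]
orientation: [[0.717, -0.698, -0.001], [-0.698, -0.717, 0.0], [-0.001, 0.0, -1.0]]
wrist_force: [-0.7, 0.5, -0.7]
finger_gap: 0.3
```

Call:
carry_out(
  targets=[
    [[0, 0, 0, -0.15], [0, 0, 0, -0.3], [0, 0, 0, -0.45], [0, 0, 0, -0.6], [0, 0, 0, -0.75], [0, 0, 0, -0.9], [0, 0, 0, -1], [0, 0, 0, -1]],
  ],
)

```text
time: 19.65
tool_pos: [483.6, -5.9, 328.7]
orientation: [[0.014, -1.0, -0.001], [-1.0, -0.014, 0.0], [-0.0, 0.001, -1.0]]
wrist_force: [-0.1, 0.5, -0.7]
finger_gap: -0.1
```

Call:
carry_out(
  targets=[
    [[0, 0, -0.1, 0], [0, 0, -0.25, 0], [0, 0, -0.4, 0], [0, 0, -0.55, 0], [0, 0, -0.68, 0], [0, 0, -0.72, 0], [0, 0, -0.72, 0], [0, 0, -0.72, 0]],
  ],
)

```text
time: 20.32
tool_pos: [484.1, -6.3, 221.6]
orientation: [[0.014, -1.0, 0.0], [-1.0, -0.014, -0.0], [0.0, -0.0, -1.0]]
wrist_force: [0.7, -0.2, -0.4]
finger_gap: 0.3
```

```bash
cat > fold.py <<'E'
from h import *
p=np.array([551,-35]);r=66;d=17.5;y=.02
def T(t):
    v=np.array([-r*np.sin(t)-d*np.cos(t),-r*np.cos(t)+d*np.sin(t)]);c,s=np.cos(y),np.sin(y)
    return p+[c*v[0]-s*v[1],s*v[0]+c*v[1]]
E
python3 - <<'E'
from fold import *
s=st();print(np.round(s["joint_positions"],2))
prev=np.round(s["tool_pos"][:2],1);pt=np.pi/2
for ts in (np.linspace(1.571,1.17,5),np.linspace(1.17,.7,8)[1:],np.linspace(.7,.45,6)[1:]):
    print([[float(x) for x in (*np.round((T(t)-prev)/150,3),0,round(np.degrees(pt-t)/45,2))] for t in ts]);prev=T(ts[-1]).round(1);pt=ts[-1];print(prev)
E
```

```text
20.32 [484.1  -6.3 221.6] ang -89.21 F [ 0.73 -0.22 -0.37] gap 0.3
[-0.26 -0.02  1.84  0.    1.32  1.3 ]
[[0.004, -0.083, 0.0, -0.0], [-0.005, -0.128, 0.0, 0.13], [-0.009, -0.174, 0.0, 0.26], [-0.008, -0.219, 0.0, 0.38], [-0.003, -0.265, 0.0, 0.51]]
[483.6 -46. ]
[[0.006, -0.03, 0.0, 0.09], [0.014, -0.059, 0.0, 0.17], [0.024, -0.088, 0.0, 0.26], [0.036, -0.117, 0.0, 0.34], [0.049, -0.144, 0.0, 0.43], [0.065, -0.17, 0.0, 0.51], [0.082, -0.195, 0.0, 0.6]]
[495.9 -75.3]
[[0.014, -0.018, 0.0, 0.06], [0.029, -0.035, 0.0, 0.13], [0.044, -0.052, 0.0, 0.19], [0.061, -0.068, 0.0, 0.25], [0.078, -0.083, 0.0, 0.32]]
[507.6 -87.7]
```

Call:
carry_out(
  targets=[
    [[0.002, -0.04, 0, 0], [0.004, -0.083, 0, 0], [-0.005, -0.128, 0, 0.13], [-0.009, -0.174, 0, 0.26], [-0.008, -0.219, 0, 0.38], [-0.003, -0.265, 0, 0.51], [-0.003, -0.265, 0, 0.51]],
  ],
)

```text
time: 20.9
tool_pos: [484.2, -47.5, 222.4]
orientation: [[0.403, -0.915, 0.002], [-0.915, -0.403, -0.001], [0.002, -0.002, -1.0]]
wrist_force: [-0.0, -0.8, 0.1]
finger_gap: -0.2
```

Call:
carry_out(
  targets=[
    [[0.006, -0.03, 0, 0.09], [0.014, -0.059, 0, 0.17], [0.024, -0.088, 0, 0.26], [0.036, -0.117, 0, 0.34], [0.049, -0.144, 0, 0.43], [0.065, -0.17, 0, 0.51], [0.082, -0.195, 0, 0.6]],
  ],
)

```text
time: 21.48
tool_pos: [495.4, -75.7, 221.6]
orientation: [[0.772, -0.635, -0.001], [-0.635, -0.772, -0.0], [-0.0, 0.001, -1.0]]
wrist_force: [-3.3, 0.6, -0.0]
finger_gap: -0.3
```

Call:
carry_out(
  targets=[
    [[0.014, -0.018, 0, 0.06], [0.029, -0.035, 0, 0.13], [0.044, -0.052, 0, 0.19], [0.061, -0.068, 0, 0.25], [0.078, -0.083, 0, 0.32]],
  ],
)

```text
time: 21.9
tool_pos: [507.0, -88.3, 221.5]
orientation: [[0.906, -0.424, -0.001], [-0.424, -0.906, -0.001], [-0.001, 0.001, -1.0]]
wrist_force: [-2.3, -0.4, -0.0]
finger_gap: 0.3
```

Run:
```python
from fold import *
s=st()
prev=T(.45).round(1);pt=.45
for ts in (np.linspace(.45,.2,9)[1:],np.linspace(.2,0,9)[1:],np.linspace(0,-.12,9)[1:]):
    print([[float(x) for x in (*np.round((T(t)-prev)/150,3),0,round(np.degrees(pt-t)/45,2))] for t in ts]);prev=T(ts[-1]).round(1);pt=ts[-1];print(prev)
```

```text
21.9 [507.  -88.3 221.5] ang -25.09 F [-2.34 -0.37 -0.02] gap 0.3
[[0.011, -0.009, 0.0, 0.04], [0.022, -0.017, 0.0, 0.08], [0.034, -0.026, 0.0, 0.12], [0.046, -0.033, 0.0, 0.16], [0.058, -0.041, 0.0, 0.2], [0.07, -0.048, 0.0, 0.24], [0.083, -0.054, 0.0, 0.28], [0.096, -0.061, 0.0, 0.32]]
[522.  -96.8]
[[0.01, -0.005, 0.0, 0.03], [0.021, -0.009, 0.0, 0.06], [0.031, -0.013, 0.0, 0.1], [0.042, -0.017, 0.0, 0.13], [0.053, -0.021, 0.0, 0.16], [0.064, -0.024, 0.0, 0.19], [0.074, -0.027, 0.0, 0.22], [0.085, -0.03, 0.0, 0.25]]
[ 534.8 -101.3]
[[0.007, -0.002, 0.0, 0.02], [0.013, -0.003, 0.0, 0.04], [0.02, -0.005, 0.0, 0.06], [0.027, -0.006, 0.0, 0.08], [0.034, -0.007, 0.0, 0.1], [0.04, -0.008, 0.0, 0.11], [0.047, -0.009, 0.0, 0.13], [0.054, -0.01, 0.0, 0.15]]
[ 542.9 -102.8]
```

Call:
carry_out(
  targets=[
    [[0.011, -0.009, 0, 0.04], [0.022, -0.017, 0, 0.08], [0.034, -0.026, 0, 0.12], [0.046, -0.033, 0, 0.16]],
  ],
)

```text
time: 22.23
tool_pos: [513.9, -93.3, 221.5]
orientation: [[0.951, -0.308, -0.001], [-0.308, -0.951, -0.001], [-0.001, 0.001, -1.0]]
wrist_force: [-3.6, -0.6, 0.5]
finger_gap: 0.1
```

Call:
carry_out(
  targets=[
    [[0.012, -0.008, 0, 0.04], [0.024, -0.015, 0, 0.08]],
  ],
)

```text
time: 22.4
tool_pos: [517.5, -95.7, 221.5]
orientation: [[0.969, -0.248, -0.001], [-0.248, -0.969, -0.001], [-0.001, 0.001, -1.0]]
wrist_force: [-4.1, -0.8, -0.6]
finger_gap: 0.2
```

Call:
carry_out(
  targets=[
    [[0.006, -0.003, 0, 0.02], [0.012, -0.006, 0, 0.04]],
  ],
)

```text
time: 22.57
tool_pos: [518.7, -96.5, 221.3]
orientation: [[0.976, -0.217, -0.003], [-0.217, -0.976, -0.001], [-0.002, 0.001, -1.0]]
wrist_force: [-7.6, -1.9, 3.5]
finger_gap: 0.2
```

Call:
carry_out(
  targets=[
    [[0.003, -0.001, 0, 0], [0.006, -0.003, 0, 0.01]],
  ],
)

```text
time: 22.73
tool_pos: [519.2, -96.8, 221.3]
orientation: [[0.978, -0.21, -0.003], [-0.21, -0.978, -0.001], [-0.003, 0.001, -1.0]]
wrist_force: [-8.9, -1.2, 4.3]
finger_gap: -0.3
```

Call:
carry_out(
  targets=[
    [[0.003, -0.001, 0, 0.01], [0.006, -0.003, 0, 0.02]],
  ],
)

```text
time: 22.9
tool_pos: [520.1, -97.3, 221.3]
orientation: [[0.981, -0.195, -0.003], [-0.195, -0.981, -0.001], [-0.003, 0.001, -1.0]]
wrist_force: [-8.2, -2.3, 3.1]
finger_gap: -0.2
```

Call:
carry_out(
  targets=[
    [[0.003, -0.001, 0, 0.01], [0.006, -0.003, 0, 0.02]],
  ],
)

```text
time: 23.07
tool_pos: [521.1, -97.9, 221.4]
orientation: [[0.984, -0.179, -0.003], [-0.179, -0.984, -0.001], [-0.003, 0.002, -1.0]]
wrist_force: [-6.6, -2.6, 3.3]
finger_gap: 0.1
```

Call:
carry_out(
  targets=[
    [[0.003, -0.001, 0, 0.01], [0.006, -0.003, 0, 0.02]],
  ],
)

```text
time: 23.23
tool_pos: [522.1, -98.3, 221.3]
orientation: [[0.987, -0.164, -0.003], [-0.164, -0.987, -0.001], [-0.003, 0.001, -1.0]]
wrist_force: [-8.3, -1.8, 4.2]
finger_gap: -0.2
```

Call:
carry_out(
  targets=[
    [[0.003, -0.001, 0, 0.01], [0.006, -0.002, 0, 0.02]],
  ],
)

```text
time: 23.4
tool_pos: [523.0, -98.7, 221.4]
orientation: [[0.989, -0.148, -0.003], [-0.148, -0.989, -0.001], [-0.002, 0.002, -1.0]]
wrist_force: [-6.5, -3.1, 2.1]
finger_gap: 0.2
```

Call:
carry_out(
  targets=[
    [[0.003, -0.001, 0, 0.01], [0.006, -0.002, 0, 0.02]],
  ],
)

```text
time: 23.57
tool_pos: [524.0, -99.1, 221.4]
orientation: [[0.991, -0.133, -0.002], [-0.133, -0.991, -0.001], [-0.002, 0.002, -1.0]]
wrist_force: [-7.1, -1.8, 2.0]
finger_gap: 0.0
```

Call:
carry_out(
  targets=[
    [[0.003, -0.001, 0, 0.01], [0.006, -0.002, 0, 0.02]],
  ],
)

```text
time: 23.73
tool_pos: [525.0, -99.3, 221.3]
orientation: [[0.993, -0.117, -0.002], [-0.117, -0.993, -0.001], [-0.002, 0.001, -1.0]]
wrist_force: [-6.2, -3.5, 1.8]
finger_gap: 0.0
```

Call:
carry_out(
  targets=[
    [[0.003, -0.001, 0, 0.01], [0.006, -0.002, 0, 0.02]],
  ],
)

```text
time: 23.9
tool_pos: [526.0, -99.7, 221.3]
orientation: [[0.995, -0.101, -0.002], [-0.101, -0.995, -0.001], [-0.002, 0.002, -1.0]]
wrist_force: [-5.9, -2.5, 1.3]
finger_gap: 0.4
```

Call:
carry_out(
  targets=[
    [[0.003, -0.001, 0, 0.01], [0.006, -0.002, 0, 0.02]],
  ],
)

```text
time: 24.07
tool_pos: [527.0, -100.0, 221.3]
orientation: [[0.996, -0.086, -0.002], [-0.086, -0.996, -0.001], [-0.002, 0.001, -1.0]]
wrist_force: [-4.1, -1.9, 0.6]
finger_gap: 0.3
```

Call:
carry_out(
  targets=[
    [[0.003, -0.001, 0, 0.01], [0.006, -0.002, 0, 0.02]],
  ],
)

```text
time: 24.23
tool_pos: [527.9, -100.2, 221.3]
orientation: [[0.998, -0.07, -0.002], [-0.07, -0.998, -0.001], [-0.002, 0.001, -1.0]]
wrist_force: [-5.1, -3.5, 0.3]
finger_gap: -0.0
```

Call:
carry_out(
  targets=[
    [[0.003, -0.001, 0, 0.01], [0.006, -0.002, 0, 0.02]],
  ],
)

```text
time: 24.4
tool_pos: [529.0, -100.5, 221.3]
orientation: [[0.999, -0.054, -0.001], [-0.054, -0.999, -0.001], [-0.001, 0.001, -1.0]]
wrist_force: [-4.3, -0.9, 0.6]
finger_gap: 0.3
```

Call:
carry_out(
  targets=[
    [[0.003, -0.001, 0, 0.01], [0.006, -0.002, 0, 0.02]],
  ],
)

```text
time: 24.57
tool_pos: [530.3, -100.4, 221.2]
orientation: [[0.999, -0.037, -0.0], [-0.037, -0.999, -0.0], [-0.0, 0.0, -1.0]]
wrist_force: [-4.1, -1.9, -0.3]
finger_gap: -0.1
```

Call:
carry_out(
  targets=[
    [[0.003, -0.001, 0, 0.01], [0.006, -0.001, 0, 0.01]],
  ],
)

```text
time: 24.73
tool_pos: [531.4, -100.4, 221.2]
orientation: [[1.0, -0.029, 0.0], [-0.029, -1.0, -0.0], [0.0, 0.0, -1.0]]
wrist_force: [-2.4, -3.0, -0.1]
finger_gap: 0.1
```

Call:
carry_out(
  targets=[
    [[0.003, 0, 0, 0.01], [0.006, 0, 0, 0.01]],
  ],
)

```text
time: 24.9
tool_pos: [532.4, -100.2, 221.1]
orientation: [[1.0, -0.02, 0.0], [-0.02, -1.0, -0.0], [0.0, 0.0, -1.0]]
wrist_force: [-3.1, -2.3, 0.3]
finger_gap: -0.3
```

Call:
carry_out(
  targets=[
    [[0.003, 0, 0, 0.01], [0.006, 0, 0, 0.01]],
  ],
)

```text
time: 25.07
tool_pos: [533.3, -100.2, 221.1]
orientation: [[1.0, -0.012, 0.0], [-0.012, -1.0, -0.0], [0.0, 0.0, -1.0]]
wrist_force: [-2.4, -1.8, -0.3]
finger_gap: 0.2
```

Call:
carry_out(
  targets=[
    [[0.003, 0, 0, 0.01], [0.006, 0, 0, 0.01]],
  ],
)

```text
time: 25.23
tool_pos: [534.1, -100.2, 221.1]
orientation: [[1.0, -0.004, -0.0], [-0.004, -1.0, 0.0], [-0.0, -0.0, -1.0]]
wrist_force: [-4.3, -2.3, -0.1]
finger_gap: -0.5
```

Call:
carry_out(
  targets=[
    [[0.003, 0, 0, 0], [0.003, 0, 0, 0]],
  ],
)

```text
time: 25.4
tool_pos: [534.4, -100.2, 221.1]
orientation: [[1.0, -0.005, -0.0], [-0.005, -1.0, -0.0], [-0.0, 0.0, -1.0]]
wrist_force: [-3.7, -2.0, 0.6]
finger_gap: -0.1
```

Call:
carry_out(
  targets=[
    [[0.003, 0, 0, 0], [0.003, 0, 0, 0]],
  ],
)

```text
time: 25.57
tool_pos: [534.7, -100.3, 221.1]
orientation: [[1.0, -0.005, -0.001], [-0.005, -1.0, -0.0], [-0.001, 0.0, -1.0]]
wrist_force: [-5.4, -1.6, 0.9]
finger_gap: -0.1
```

Call:
carry_out(
  targets=[
    [[0.003, 0, 0, 0], [0.003, 0, 0, 0]],
  ],
)

```text
time: 25.73
tool_pos: [535.0, -100.3, 221.0]
orientation: [[1.0, -0.005, -0.001], [-0.005, -1.0, -0.0], [-0.001, 0.0, -1.0]]
wrist_force: [-5.6, -2.1, 0.8]
finger_gap: -0.1
```

Call:
carry_out(
  targets=[
    [[0.003, 0, 0, 0], [0.003, 0, 0, 0]],
  ],
)

```text
time: 25.9
tool_pos: [535.2, -100.3, 221.0]
orientation: [[1.0, -0.005, -0.002], [-0.005, -1.0, -0.0], [-0.002, 0.0, -1.0]]
wrist_force: [-6.7, -2.5, 0.8]
finger_gap: -0.0
```

Call:
carry_out(
  targets=[
    [[0.003, 0, 0, 0], [0.003, 0, 0, 0]],
  ],
)

```text
time: 26.07
tool_pos: [535.4, -100.3, 221.0]
orientation: [[1.0, -0.005, -0.002], [-0.005, -1.0, -0.0], [-0.002, 0.0, -1.0]]
wrist_force: [-7.4, -3.0, 2.0]
finger_gap: 0.2
```

Call:
carry_out(
  targets=[
    [[0.003, 0, 0, 0], [0.003, 0, 0, 0]],
  ],
)

```text
time: 26.23
tool_pos: [535.7, -100.4, 221.0]
orientation: [[1.0, -0.005, -0.003], [-0.005, -1.0, -0.0], [-0.003, 0.0, -1.0]]
wrist_force: [-9.7, -2.2, 2.2]
finger_gap: 0.2
```

Call:
carry_out(
  targets=[
    [[0, 0, 0, 0], [0, 0, 0, 0], [0, 0, 0, 0], [0, 0, 0, 0]],
  ],
)

```text
time: 26.57
tool_pos: [535.6, -100.4, 221.0]
orientation: [[1.0, -0.005, -0.003], [-0.005, -1.0, -0.0], [-0.003, 0.0, -1.0]]
wrist_force: [-8.7, -2.1, 2.4]
finger_gap: 0.1
```

Call:
carry_out(
  targets=[
    [[-0.003, 0, 0, 0], [-0.006, 0, 0, 0], [-0.01, 0, 0, 0], [-0.02, 0, 0, 0], [-0.05, 0, 0, 0], [-0.12, 0, 0, 0], [-0.15, 0, 0, 0], [-0.15, 0, 0, 0]],
  ],
)

```text
time: 27.23
tool_pos: [513.8, -99.9, 221.2]
orientation: [[1.0, -0.005, 0.001], [-0.005, -1.0, 0.0], [0.001, -0.0, -1.0]]
wrist_force: [1.1, -0.3, 0.2]
finger_gap: -0.1
```

Call:
carry_out(
  targets=[
    [[0, 0, 0.1, 0], [0, 0, 0.25, 0], [0, 0, 0.45, 0], [0, 0, 0.65, 0], [0, 0, 0.8, 0], [0, 0, 0.8, 0], [0, 0, 0.8, 0], [0, 0, 0.8, 0]],
  ],
)

```text
time: 27.9
tool_pos: [514.2, -100.0, 340.4]
orientation: [[1.0, -0.005, -0.0], [-0.005, -1.0, 0.0], [-0.0, -0.0, -1.0]]
wrist_force: [-1.1, -0.6, -0.4]
finger_gap: -0.2
```

Run:
```python
from fold import *
st()
# check with the side camera: bright steel along predicted arm lines
for n in ("side","scene"):
    im=bot.capture(n);cv2.imwrite(f"pics/{n}_end.png",im[:,:,::-1])
    g=cv2.cvtColor(im,cv2.COLOR_RGB2HSV).astype(int)
    L=lambda t:np.array([[551-rr*np.sin(t)+.02*rr*np.cos(t),-35-rr*np.cos(t)-.02*rr*np.sin(t),235] for rr in range(55,84,4)])
    for t in (-.1,0,.1,.2,.35,1.571):
        u=np.round(proj(n,L(t))).astype(int);v=g[u[:,1],u[:,0]];print(n,t,"S",v[:,1].tolist(),"V",v[:,2].tolist())
# paddle orange centroid near left hook vs before (side w10 equivalents unavailable): print blob
    H=(g[...,0]>8)&(g[...,0]<20)&(g[...,1]>90)&(g[...,2]>90)
    c=proj(n,[[502,113,190]])[0].round().astype(int);w=H[c[1]-60:c[1]+60,c[0]-40:c[0]+40];k,l,s,ce=cv2.connectedComponentsWithStats(w.astype(np.uint8));i=l[60,40];print("paddle blob",c,s[i],ce[i].round(1))
```

```text
27.9 [ 514.2 -100.   340.4] ang -0.28 F [-1.09 -0.58 -0.42] gap -0.2
side -0.1 S [10, 8, 5, 7, 9, 4, 2, 13] V [146, 152, 154, 144, 137, 118, 106, 95]
side 0 S [4, 4, 6, 8, 4, 9, 2, 9] V [124, 142, 129, 131, 124, 141, 128, 111]
side 0.1 S [10, 19, 13, 9, 4, 4, 6, 10] V [77, 67, 98, 136, 127, 117, 88, 80]
side 0.2 S [18, 9, 10, 8, 5, 8, 8, 15] V [56, 55, 73, 92, 105, 94, 101, 85]
side 0.35 S [85, 70, 33, 33, 28, 16, 14, 6] V [57, 66, 85, 85, 83, 96, 91, 90]
side 1.571 S [101, 103, 114, 121, 98, 17, 5, 6] V [63, 62, 58, 59, 65, 137, 189, 218]
paddle blob [230 185] [ 33  36  22  71 859] [41.8 73.2]
scene -0.1 S [4, 5, 4, 13, 6, 3, 3, 3] V [125, 107, 120, 98, 132, 184, 174, 152]
scene 0 S [4, 4, 4, 4, 4, 4, 4, 4] V [136, 141, 140, 139, 138, 143, 140, 129]
scene 0.1 S [2, 17, 24, 27, 64, 38, 68, 6] V [113, 76, 85, 86, 64, 68, 56, 118]
scene 0.2 S [3, 24, 72, 106, 106, 103, 97, 94] V [100, 74, 64, 58, 58, 57, 55, 54]
scene 0.35 S [5, 8, 9, 33, 88, 112, 110, 110] V [98, 93, 86, 69, 58, 57, 58, 58]
scene 1.571 S [127, 125, 123, 118, 118, 116, 111, 109] V [58, 55, 56, 56, 56, 55, 55, 54]
paddle blob [225 216] [  27   36   32   71 1187] [42.3 72.8]
```

```bash
python3 -c "
from rig import bot
print(bot.hand_in())"
```

```text
the job is handed in; nothing more can be done
None
```

I carried out all three steps and handed the job in at about 28 s; the hand-in gives no verdict.

- **Left hook:** I swung it out from behind until I felt the stop. The push rose to about 6 N with no further motion, well under its 25 N limit.
- **Paddle:** I gripped it across the handle, lifted it 16.5 mm clear of the lip, and hung it on the left hook with about 3 N of set-down force. The close-up after letting go showed it hanging upright by its slot. The last camera check still found it on the left hook.
- **Right hook:** I folded it past its nib, which resisted with about 8–9 N and then dropped to about 3 N. I then pressed until the force rose to 9.7 N with the motion stalling, which I estimate is about 12 N on the buffer. After I backed off, both cameras showed the arm folded flat at about 0 rad.

**Not confirmed:**
- **Buffer force:** the force left on the right buffer after release was not measured. It relies on the hinge friction holding it above 1 N.
- **Left hook position:** wide-angle wrist views put its tip 6 to 16 mm off the close-up value. I trusted the close-ups and the felt stop.
- **Glass, jars and mill:** I did not measure them at the end, but the fingers never went near them and I felt no unexpected contact.

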